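# Fasten the pale blue tea chest

## Task

The pale blue tea chest has been left unfastened. Take its steel hook by the black knob and swing it across the seam between the two lid leaves until it is fully home in its brass keeper, then let go. Leave the hook of the brown wooden tea chest as it is.

Things in the scene. Friction and masses are not known exactly. Their poses are not given: they have to be found in the camera images.
- chest: Pale blue tea chest, 140 (x) x 160 (y) x 85 mm high, fixed. Origin: centre of its underside, z up. Two closed lid leaves, seam along its x axis. Hook pivot (upright) on the lid at x 0, y +35 mm. Brass keeper on the other leaf at x -20 to +12, y -44 to -26, 14 mm above the lid; mouth to -x, back stop at +x. A like chest in brown wood, with a like hook, stands near.
- hook (a joint): Blue chest's hook about its pivot, rad. 0: closed on the keeper's stop, arm along the chest's -y. Grows opening, clockwise from above (1.57: along -x), to 2.1. Knob at x = -45 sin q, y = 35 - 45 cos q mm in the chest's frame. Stays where left (about 1 N at the knob moves it), no spring. Steel arm 78 mm long, 10 wide, its top 8 mm above the lid.
- hook_knob (a point): Centre of the top of the black upright knob on the blue chest's hook: a cylinder 16 mm in diameter, from 8 to 46 mm above the lid (top 131 mm above the dresser top), 45 mm from the pivot. It is fixed to the arm.
- hook2_knob (a point): Centre of the top of the like knob on the brown wooden chest's hook, which is to be left alone.
There are look-alikes about, which are no part of the job. What is shaped like the chest but purple or red is not meant.

How it is judged (in metres and radians):
At the end, for the whole second after the job is handed in: The blue chest's hook rests in its keeper, within 0.175 rad (10 degrees) of its closed stop and still; the knob of the brown chest's hook is within 15 mm of where it began (value of joint hook below 0.175 rad and velocity of joint hook between -0.05 and 0.05 rad/s and distance of hook2_knob from where it was at the start of the episode below 0.015 m); the robot touches nothing.
It fails at once if the brown chest's hook is moved by more than 15 mm at its knob (distance of hook2_knob from where it was at the start of the episode above 0.015 m).
It also fails if it takes over 34 s, if anything falls off the work surface, if the arm or the gripper's body presses on something with over 40 N, if the wrist force passes 120 N, or if a joint passes its speed limit or range.

## Robot

A 6-joint arm with a two-finger parallel gripper is mounted at the origin on the work surface. World frame = base frame: x ahead of the robot, y to its left, z up, the work surface at z = 0. Lengths are in mm, angles in rad, forces in N, time in s.
With the tool pointing down it reaches from about 300 to 825 mm from the base axis. Payload 5.4 kg.
Tool frame: the origin (TCP) lies midway between the tips of the shut fingers; the grasp point (between the pads) lies 19 mm behind it (tcp_to_grasp is the distance from the TCP to the grasp point, in mm); z points along the fingers, y is the line along which they close (so a half turn about z gives the same grasp; the last joint's range is limited). The gripper opens to 92 mm and grips with 3 to 60 N. Pads are 20 mm wide; open, the fingers measure 128 mm over their backs; the gripper's body (75 mm by 189 mm) begins 69 mm behind the grasp point.
Start: joints at [1.07, 0.158, 1.597, -0, 1.386, -0.21], TCP at [164.873, 550.838, 214.601] pointing down, gripper open.
Joint ranges: [-2.91, 2.91], [-0.94, 2.29], [0.18, 2.7], [-1.29, 4.43], [0.17, 2.64], [-3, 3]. Speed limits (rad/s): [2.57, 2.57, 3.14, 3.14, 3.14, 3.14].

## Interface

Orientations are given as a unit quaternion [x, y, z, w].
In Python, from workcell import * gives the robot as it stands.
- The arm moves only by the shell command python3 -m inch 'ROWS' [FORCE]. ROWS is JSON, a list of rows, each an object of numbers: "wx", "wy", "wz": the turn, a rotation vector about the tool's x, y, z in units of 45 degrees (1.0 is 45 degrees); "tx", "ty", "tz": the shift along the tool's x, y, z in units of 0.025 m (1.0 is 0.025 m); "hand": the opening, from -1 (shut) to 1 (fully open). A call has 1 to 12 rows; each row shifts and turns the commanded pose from where the row before left it, along the tool's axes as they then stand; what a row does not reach is not made up. A row lasts 1/12 s, in which the tool goes at most 41.7 mm and 7.16 degrees, less where a joint would pass 70% of its speed; a pose out of reach is approached as far as the arm can. A call with a number of a shift or a turn outside -1 to 1 is refused whole. A call with a gripper value outside its range is refused whole. The fingers move at their own pace and stop on an object; FORCE is the grip in N (left out, the last holds). Time passes only in rows, so rows that do not move let the fingers close. It gives the time, the measured TCP pose, the force, the opening and the grip force at its end, in the units of the state.
- sense(): the state, without advancing time (a new reading comes with each control period).
- grab_frame(name): name is "scene" or "top" or "wrist"; returns a dict with "pixels" (480x640x3 uint8, red, green, blue), "fx", "fy", "cx", "cy" (pixels), "k1" (the pictures are not rectified: a ray, as slopes to the right and down, at radius r is drawn at 1 + k1 r^2 times it, then the intrinsics apply), "R" (3x3) and "t" (3): a world point X has camera coordinates R X + t. Camera axes: x right, y down, z forward; pixel columns grow to the right and rows downward; lengths in mm; the calibration is good to about 2 mm. A picture is of the moment at which its call begins. There is no depth.
- sign_off(): hands the job in; it is judged then, once.
The state is a dict: "time": time; "joint_positions": joint angles; "joint_velocities": joint speeds; "effort": joint torques, N m; "position": TCP position; "tool_rot": TCP orientation; "ft_force": force on the tool from outside, world axes, zero at the start; "ft_torque": the same for the moment, N m; "grip_width": opening from 0.0 (shut) to 1.0 (fully open); "grip_force": force on a finger pad.
Only numpy, scipy, OpenCV 4.12 (cv2) and the standard library are available. Lean on these libraries where they do the work, as an engineer would, in place of code of your own. Each camera call takes 0.05 s, during which the arm holds its last target. There are 200 camera calls.

## Working session

There is one attempt and no reset: what is moved stays moved. The work goes in short steps, Python scripts to look and compute and a shell command to move; the robot and the scene stay as the last step left them, time stands still between calls to the robot, and variables do not carry over. Pictures are saved under pics/ and viewed, at most 10 in all, crops included, and the job is handed in when it is done.

```bash
mkdir -p pics; cat > h.py <<'E'
from workcell import *
import numpy as np, cv2
def save(n,f): cv2.imwrite(f'pics/{n}.png', f['pixels'][:,:,::-1])
def ray(f,u,v):
    K=np.array([[f['fx'],0,f['cx']],[0,f['fy'],f['cy']],[0,0,1.]])
    p=cv2.undistortPoints(np.array([[[u,v]]],float),K,np.array([f['k1'],0,0,0,0.]))[0,0]
    R=np.array(f['R']);t=np.array(f['t'])
    return -R.T@t, R.T@np.array([p[0],p[1],1])
def onz(f,u,v,z):
    o,d=ray(f,u,v); return o+d*(z-o[2])/d[2]
E
python3 - <<'E'
from h import *
for n in('top','scene'):
    f=grab_frame(n); save(n+'0',f); np.save(n+'0.npy',f,allow_pickle=True)
print(sense())
E
```

```text
{'time': 0.1, 'joint_positions': array([ 1.06992815e+00,  1.59016803e-01,  1.59808368e+00, -4.10660132e-05,
        1.38618215e+00, -2.10120390e-01]), 'joint_velocities': array([-5.44491930e-05, -1.98400821e-03, -3.75752369e-03, -2.10114568e-04,
        9.04606394e-04,  9.19294318e-04]), 'effort': array([ 2.03272216e-04, -3.86504388e+01, -3.22958672e+01,  7.03335134e-02,
        3.39316973e-02, -3.63245408e-05]), 'position': array([164.60533895, 550.3544737 , 213.71140907]), 'tool_rot': array([ 1.44858593e-01,  9.89452007e-01, -7.99180310e-04, -2.75182754e-04]), 'ft_force': array([-0.00643088, -0.45321678,  0.08677517]), 'ft_torque': array([ 0.0170021 ,  0.01460259, -0.02496739]), 'grip_force': 0.0, 'grip_width': 0.999867834584406}
```

View pics/top0.png

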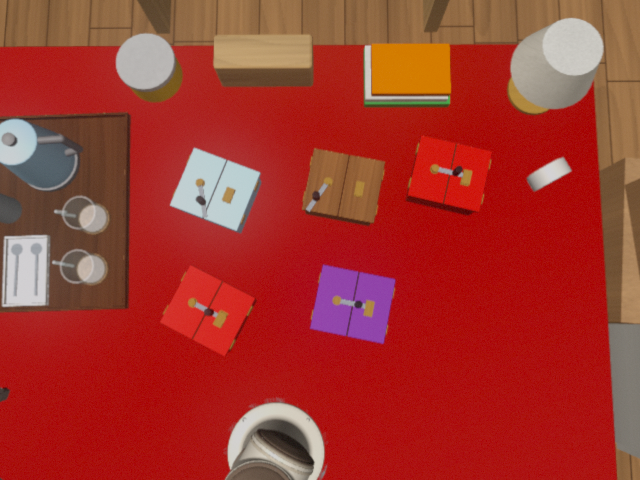

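View pics/scene0.png

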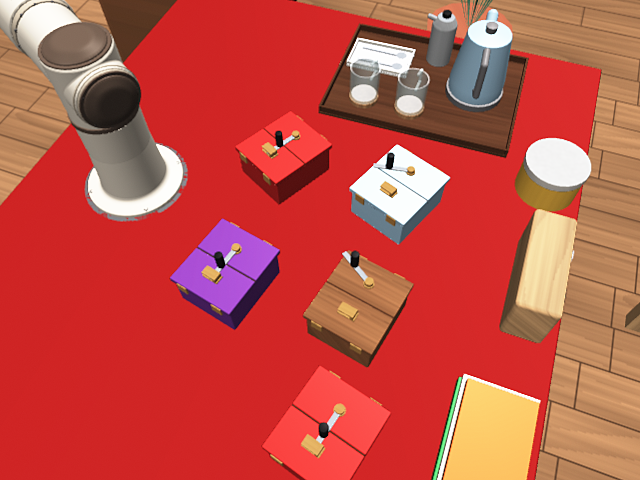

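Top view: the blue chest is at (216,190), with its pivot at (200,183), knob at (201,200) and keeper at (229,195). The hook is open, with its tip toward image-down. The brown chest is at (344,186) with its knob at (320,195). The scene view agrees: blue knob top at (390,155), pivot at (410,171), keeper at (388,189).

```bash
cat > m.py <<'E'
from h import *
T=np.load('top0.npy',allow_pickle=True).item(); S=np.load('scene0.npy',allow_pickle=True).item()
def blobs(f,box,lo,hi,amin):
    x0,y0,x1,y1=box; hsv=cv2.cvtColor(f['pixels'],cv2.COLOR_RGB2HSV)
    m=np.zeros(hsv.shape[:2],np.uint8); m[y0:y1,x0:x1]=cv2.inRange(hsv,lo,hi)[y0:y1,x0:x1]
    n,l,s,c=cv2.connectedComponentsWithStats(m)
    return [(s[i],c[i].round(1)) for i in range(1,n) if s[i][4]>=amin],m
bt=(165,140,268,236)
_,m=blobs(T,bt,(75,15,140),(120,120,255),20)
m=cv2.morphologyEx(m,cv2.MORPH_CLOSE,np.ones((9,9)))
cs,_=cv2.findContours(m,cv2.RETR_EXTERNAL,cv2.CHAIN_APPROX_NONE);c=max(cs,key=cv2.contourArea)
r=cv2.minAreaRect(c); print(r); 
P=np.array([onz(T,u,v,85)[:2] for u,v in cv2.boxPoints(r)]);print('lid',P.round(1),P.mean(0).round(1),[np.linalg.norm(P[i]-P[i-1]).round(1) for i in range(4)])
for nm,f,b in(('T',T,bt),('S',S,(345,140,455,245))):
    for k,lo,hi in(('brass',(10,110,80),(30,255,255)),('black',(0,0,0),(179,255,60))):
        for s,cc in blobs(f,b,lo,hi,12)[0]: print(nm,k,s,cc,onz(f,*cc,99 if k=='brass' else 131)[:2].round(1),onz(f,*cc,93)[:2].round(1))
o,_=ray(T,320,240);print('topcam',o,'scenecam',ray(S,320,240)[0])
E
python3 m.py
python3 - <<'E'
from h import *
T=np.load('top0.npy',allow_pickle=True).item();S=np.load('scene0.npy',allow_pickle=True).item()
a=cv2.resize(T['pixels'][140:240,165:268],None,fx=4,fy=4,interpolation=cv2.INTER_CUBIC);b=cv2.resize(S['pixels'][145:245,345:455],None,fx=3.6,fy=4,interpolation=cv2.INTER_CUBIC)
cv2.imwrite('pics/crop.png',np.hstack([a,b[:400,:388]])[:,:,::-1])
E
```

```text
((215.087646484375, 189.07217407226562), (71.43684387207031, 62.67774963378906), 21.037511825561523)
lid [[538.8 231.2]
 [671.  185.3]
 [612.2  35.7]
 [481.8  83.1]] [576.  133.8] [np.float64(158.7), np.float64(140.0), np.float64(160.7), np.float64(138.8)]
T brass [197 179   7   6  34] [199.8 182. ] [588.3 164.9] [589.6 166.2]
T brass [223 188  11  15 103] [228.2 194.8] [559.7 102.1] [560.9 103.1]
S brass [407 167   8   9  56] [410.6 170.8] [591.  159.1] [590.4 164.2]
S brass [380 182  17  16 156] [388.3 189.1] [562.3  97.6] [561.4 102.3]
S brass [356 194   8  11  52] [359.6 198.8] [516.2  54.3] [515.   58.6]
S brass [386 215   9  11  56] [390.2 220.1] [588.2  26.3] [587.5  30.5]
S black [435 140  20   5  55] [447.2 141.3] [643.2 233.9] [641.2 270.8]
S black [386 153   8  16  98] [389.6 160.8] [548.1 142.3] [541.7 175. ]
topcam [ 298.17515612 -108.6939317  1381.37285465] scenecam [ 689.70610577 -588.90195947  978.9334068 ]
```

View pics/crop.png

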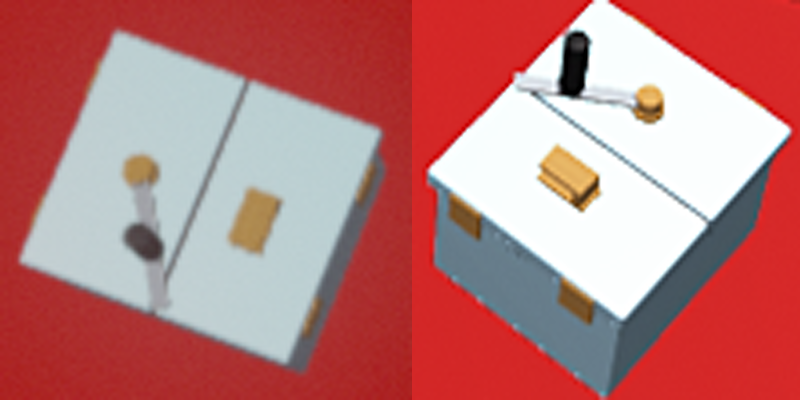

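The crop gives the blue knob top at about (199.5,198.5) in top and (390.8,154.3) in scene. The arm tip is at about (205.5,216) in top, and the keeper and its mouth are clear.

```bash
cat > p.py <<'E'
from h import *
T=np.load('top0.npy',allow_pickle=True).item(); S=np.load('scene0.npy',allow_pickle=True).item()
from scipy.spatial.transform import Rotation as Ro
for n,p in(('knobT',onz(T,199.5,198.5,131)),('knobS',onz(S,390.8,154.3,131)),('tipT',onz(T,205.5,216,93)),('kettle',onz(T,17,140,200)),('block',onz(T,265,50,120))): print(n,p.round(1))
yaw=np.radians(-20.5);ex=np.array([np.cos(yaw),np.sin(yaw)]);ey=np.array([-ex[1],ex[0]]);piv=np.array([589,166.])
for p in(onz(T,199.5,198.5,131),onz(S,390.8,154.3,131),onz(T,205.5,216,93)):
    d=p[:2]-piv; print('r',np.hypot(*d).round(1),'q',np.arctan2(-d@ex,-d@ey).round(3))
s=sense();R=Ro.from_quat(s['tool_rot']).as_matrix();print(R.round(3))
for q in(0,1.05,1.2,1.3):
    k=piv+45*(-ex*np.sin(q)-ey*np.cos(q)); d=ex*np.cos(q)-ey*np.sin(q)
    print(q,'knob',k.round(1),'closedir angle',np.degrees(np.arctan2(d[1],d[0])).round(1))
print('tool y angle',np.degrees(np.arctan2(R[1,1],R[0,1])))
E
python3 p.py
```

```text
knobT [545.3 157.8 131. ]
knobS [545.3 159.6 131. ]
tipT [514.  151.7  93. ]
kettle [654.1 521.2 200. ]
block [881.2  23.9 120. ]
r 44.5 q 1.027
r 44.2 q 1.069
r 76.4 q 1.025
[[-0.958  0.287 -0.001]
 [ 0.287  0.958 -0.002]
 [ 0.    -0.002 -1.   ]]
0 knob [573.2 123.8] closedir angle -20.5
1.05 knob [544.6 158.7] closedir angle -80.7
1.2 knob [544.  165.4] closedir angle -89.3
1.3 knob [544.2 169.9] closedir angle -95.0
tool y angle 73.34182753607041
```

```bash
python3 -m inch '[{"tx":-0.795,"ty":-0.443,"hand":-0.1},{"tx":-0.795,"ty":-0.443},{"tx":-0.795,"ty":-0.443},{"tx":-0.795,"ty":-0.443},{"tx":-0.795,"ty":-0.443},{"tx":-0.795,"ty":-0.443},{"tx":-0.795,"ty":-0.443},{"tx":-0.795,"ty":-0.443},{"tx":-0.795,"ty":-0.443},{"tx":-0.795,"ty":-0.443},{"tx":-0.795,"ty":-0.443},{"tx":-0.795,"ty":-0.443}]' 10
python3 -m inch '[{"tx":-0.795,"ty":-0.443},{"tx":-0.795,"ty":-0.443},{"tx":-0.795,"ty":-0.443},{"tx":-0.795,"ty":-0.443},{"tx":-0.795,"ty":-0.443},{"tx":-0.795,"ty":-0.443},{"tx":-0.795,"ty":-0.443},{"tx":-0.795,"ty":-0.443},{"tx":-0.795,"ty":-0.443},{"tx":-0.795,"ty":-0.443},{"tx":-0.795,"ty":-0.443},{"tx":-0.795,"ty":-0.443}]'
python3 -m inch '[{"wz":-0.145},{"wz":-0.145},{"wz":-0.145},{"wz":-0.145},{"tz":0},{"tz":0}]'
python3 - <<'E'
from h import *
f=grab_frame('wrist');save('w1',f);np.save('w1.npy',f,allow_pickle=True)
from scipy.spatial.transform import Rotation as Ro
s=sense();print(s['position'],s['grip_width'],Ro.from_quat(s['tool_rot']).as_matrix().round(3),s['joint_positions'].round(2))
R,t=np.array(f['R']),np.array(f['t']);p=R@np.array([545,158.7,131])+t;print('knob expected',f['fx']*p[0]/p[2]+f['cx'],f['fy']*p[1]/p[2]+f['cy'])
E
```

```text
[164.63974251 550.4217141  213.85774704] 1.0048792023655704 [[-0.958  0.287 -0.001]
 [ 0.287  0.958 -0.001]
 [ 0.    -0.001 -1.   ]] [ 1.07  0.16  1.6  -0.    1.39 -0.21]
knob expected 72.95817289352473 670.3284377755274validation failed for argument at $[0]...
validation failed for argument at $[0]...
validation failed for argument at $[0]...
```

View pics/w1.png

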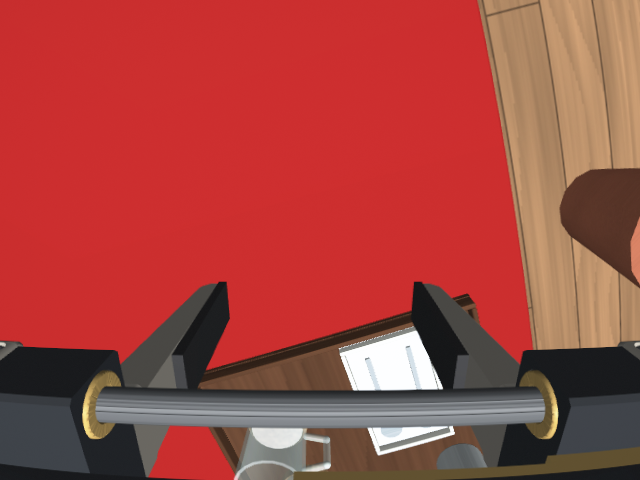

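The calls were refused, so the arm is still at the start: the wrist view shows only the tablecloth and the tray (340,390). Each row probably needs all seven keys, so I'll test that with one.

```bash
python3 -m inch '[{"wx":0,"wy":0,"wz":0,"tx":-0.795,"ty":-0.443,"tz":0,"hand":-0.1}]' 10
```

```text
time: 0.23
position: [178.9, 535.6, 214.1]
tool_rot: [0.143, 0.99, 0.0, -0.001]
ft_force: [0.2, -0.3, 0.9]
grip_width: 0.951
grip_force: 0.0
```

```bash
python3 -m inch '[{"wx":0,"wy":0,"wz":0,"tx":-0.795,"ty":-0.443,"tz":0,"hand":-0.1},{"wx":0,"wy":0,"wz":0,"tx":-0.795,"ty":-0.443,"tz":0,"hand":-0.1},{"wx":0,"wy":0,"wz":0,"tx":-0.795,"ty":-0.443,"tz":0,"hand":-0.1},{"wx":0,"wy":0,"wz":0,"tx":-0.795,"ty":-0.443,"tz":0,"hand":-0.1},{"wx":0,"wy":0,"wz":0,"tx":-0.795,"ty":-0.443,"tz":0,"hand":-0.1},{"wx":0,"wy":0,"wz":0,"tx":-0.795,"ty":-0.443,"tz":0,"hand":-0.1},{"wx":0,"wy":0,"wz":0,"tx":-0.795,"ty":-0.443,"tz":0,"hand":-0.1},{"wx":0,"wy":0,"wz":0,"tx":-0.795,"ty":-0.443,"tz":0,"hand":-0.1},{"wx":0,"wy":0,"wz":0,"tx":-0.795,"ty":-0.443,"tz":0,"hand":-0.1},{"wx":0,"wy":0,"wz":0,"tx":-0.795,"ty":-0.443,"tz":0,"hand":-0.1},{"wx":0,"wy":0,"wz":0,"tx":-0.795,"ty":-0.443,"tz":0,"hand":-0.1},{"wx":0,"wy":0,"wz":0,"tx":-0.795,"ty":-0.443,"tz":0,"hand":-0.1}]'
python3 -m inch '[{"wx":0,"wy":0,"wz":0,"tx":-0.795,"ty":-0.443,"tz":0,"hand":-0.1},{"wx":0,"wy":0,"wz":0,"tx":-0.795,"ty":-0.443,"tz":0,"hand":-0.1},{"wx":0,"wy":0,"wz":0,"tx":-0.795,"ty":-0.443,"tz":0,"hand":-0.1},{"wx":0,"wy":0,"wz":0,"tx":-0.795,"ty":-0.443,"tz":0,"hand":-0.1},{"wx":0,"wy":0,"wz":0,"tx":-0.795,"ty":-0.443,"tz":0,"hand":-0.1},{"wx":0,"wy":0,"wz":0,"tx":-0.795,"ty":-0.443,"tz":0,"hand":-0.1},{"wx":0,"wy":0,"wz":0,"tx":-0.795,"ty":-0.443,"tz":0,"hand":-0.1},{"wx":0,"wy":0,"wz":0,"tx":-0.795,"ty":-0.443,"tz":0,"hand":-0.1},{"wx":0,"wy":0,"wz":0,"tx":-0.795,"ty":-0.443,"tz":0,"hand":-0.1},{"wx":0,"wy":0,"wz":0,"tx":-0.795,"ty":-0.443,"tz":0,"hand":-0.1},{"wx":0,"wy":0,"wz":0,"tx":-0.795,"ty":-0.443,"tz":0,"hand":-0.1}]'
python3 -m inch '[{"wx":0,"wy":0,"wz":-0.145,"tx":0,"ty":0,"tz":0,"hand":-0.1},{"wx":0,"wy":0,"wz":-0.145,"tx":0,"ty":0,"tz":0,"hand":-0.1},{"wx":0,"wy":0,"wz":-0.145,"tx":0,"ty":0,"tz":0,"hand":-0.1},{"wx":0,"wy":0,"wz":-0.145,"tx":0,"ty":0,"tz":0,"hand":-0.1},{"wx":0,"wy":0,"wz":0,"tx":0,"ty":0,"tz":0,"hand":-0.1},{"wx":0,"wy":0,"wz":0,"tx":0,"ty":0,"tz":0,"hand":-0.1}]'
cat > w.py <<'E'
from h import *
import sys
from scipy.spatial.transform import Rotation as Ro
n=sys.argv[1]; f=grab_frame('wrist');save(n,f);np.save(n+'.npy',f,allow_pickle=True)
s=sense();print(s['position'].round(1),s['grip_width'],Ro.from_quat(s['tool_rot']).as_matrix().round(3),s['joint_positions'].round(2))
R,t=np.array(f['R']),np.array(f['t']);p=R@np.array([545,158.7,131])+t;print('knob expected',f['fx']*p[0]/p[2]+f['cx'],f['fy']*p[1]/p[2]+f['cy'])
E
python3 w.py w2
```

```text
time: 1.23
position: [371.6, 337.8, 214.3]
tool_rot: [0.145, 0.989, -0.0, -0.0]
ft_force: [0.4, 0.3, 0.5]
grip_width: 0.452
grip_force: 0.0
time: 2.15
position: [546.1, 158.5, 214.2]
tool_rot: [0.145, 0.989, -0.0, -0.0]
ft_force: [-0.1, -0.0, 0.1]
grip_width: 0.45
grip_force: 0.0
time: 2.65
position: [545.4, 159.4, 214.3]
tool_rot: [-0.081, 0.997, 0.0, -0.0]
ft_force: [0.5, -1.2, -0.7]
grip_width: 0.45
grip_force: 0.0
[545.5 159.5 214.4] 0.4484478748726639 [[-0.987 -0.161 -0.   ]
 [-0.161  0.987 -0.   ]
 [ 0.     0.    -1.   ]] [ 0.07  0.14  1.62  0.    1.38 -1.66]
knob expected 318.7778645434595 247.5378786113509
```

View pics/w2.png

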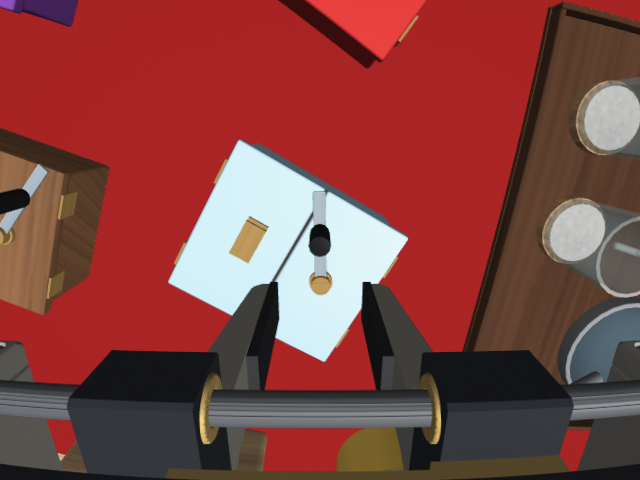

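Wrist view: knob top at (319,246), against (319,247.5) predicted. The arm is vertical in the image and the fingers straddle it. Next I descend and grip.

```bash
python3 -m inch '[{"wx":0,"wy":0,"wz":0,"tx":0,"ty":0,"tz":0.72,"hand":-0.1},{"wx":0,"wy":0,"wz":0,"tx":0,"ty":0,"tz":0.72,"hand":-0.1},{"wx":0,"wy":0,"wz":0,"tx":0,"ty":0,"tz":0.72,"hand":-0.1},{"wx":0,"wy":0,"wz":0,"tx":0,"ty":0,"tz":0.72,"hand":-0.1},{"wx":0,"wy":0,"wz":0,"tx":0,"ty":0,"tz":0.72,"hand":-0.1},{"wx":0,"wy":0,"wz":0,"tx":0,"ty":0,"tz":0.72,"hand":-0.1},{"wx":0,"wy":0,"wz":0,"tx":0,"ty":0,"tz":0,"hand":-0.1},{"wx":0,"wy":0,"wz":0,"tx":0,"ty":0,"tz":0,"hand":-0.1}]'
python3 -m inch '[{"wx":0,"wy":0,"wz":0,"tx":0,"ty":0,"tz":0,"hand":-1},{"wx":0,"wy":0,"wz":0,"tx":0,"ty":0,"tz":0,"hand":-1},{"wx":0,"wy":0,"wz":0,"tx":0,"ty":0,"tz":0,"hand":-1},{"wx":0,"wy":0,"wz":0,"tx":0,"ty":0,"tz":0,"hand":-1},{"wx":0,"wy":0,"wz":0,"tx":0,"ty":0,"tz":0,"hand":-1},{"wx":0,"wy":0,"wz":0,"tx":0,"ty":0,"tz":0,"hand":-1},{"wx":0,"wy":0,"wz":0,"tx":0,"ty":0,"tz":0,"hand":-1}]' 10
```

```text
time: 3.37
position: [544.8, 159.4, 105.9]
tool_rot: [-0.082, 0.997, 0.0, -0.001]
ft_force: [-0.2, 0.3, 0.4]
grip_width: 0.447
grip_force: 0.0
time: 3.95
position: [546.3, 159.5, 107.6]
tool_rot: [-0.082, 0.997, -0.0, 0.001]
ft_force: [-1.0, -0.4, 5.3]
grip_width: 0.172
grip_force: 10.0
```

```bash
python3 -m inch '[{"wx":0,"wy":0,"wz":-0.055,"tx":0,"ty":0,"tz":0,"hand":-1},{"wx":0,"wy":0,"wz":-0.111,"tx":0,"ty":-0.157,"tz":0,"hand":-1},{"wx":0,"wy":0,"wz":-0.111,"tx":0,"ty":-0.157,"tz":0,"hand":-1},{"wx":0,"wy":0,"wz":-0.111,"tx":0,"ty":-0.157,"tz":0,"hand":-1},{"wx":0,"wy":0,"wz":-0.111,"tx":0,"ty":-0.157,"tz":0,"hand":-1},{"wx":0,"wy":0,"wz":-0.111,"tx":0,"ty":-0.157,"tz":0,"hand":-1},{"wx":0,"wy":0,"wz":-0.111,"tx":0,"ty":-0.157,"tz":0,"hand":-1},{"wx":0,"wy":0,"wz":0,"tx":0,"ty":0,"tz":0,"hand":-1},{"wx":0,"wy":0,"wz":0,"tx":0,"ty":0,"tz":0,"hand":-1}]'
```

```text
time: 4.7
position: [556.3, 138.5, 107.5]
tool_rot: [-0.356, 0.934, -0.0, 0.001]
ft_force: [2.1, 0.9, 4.8]
grip_width: 0.171
grip_force: 10.0
```

```bash
python3 -m inch '[{"wx":0,"wy":0,"wz":-0.111,"tx":0,"ty":-0.157,"tz":0,"hand":-1},{"wx":0,"wy":0,"wz":-0.111,"tx":0,"ty":-0.157,"tz":0,"hand":-1},{"wx":0,"wy":0,"wz":-0.111,"tx":0,"ty":-0.157,"tz":0,"hand":-1},{"wx":0,"wy":0,"wz":-0.111,"tx":0,"ty":-0.157,"tz":0,"hand":-1},{"wx":0,"wy":0,"wz":-0.111,"tx":0,"ty":-0.157,"tz":0,"hand":-1},{"wx":0,"wy":0,"wz":0,"tx":0,"ty":-0.1,"tz":0,"hand":-1},{"wx":0,"wy":0,"wz":0,"tx":0,"ty":0,"tz":0,"hand":-1},{"wx":0,"wy":0,"wz":0,"tx":0,"ty":0,"tz":0,"hand":-1}]'; python3 -c "
from h import *
print(sense()['joint_positions'])"
```

```text
time: 5.37
position: [573.0, 126.5, 107.4]
tool_rot: [-0.55, 0.835, 0.001, 0.001]
ft_force: [-1.0, 4.3, 7.1]
grip_width: 0.167
grip_force: 10.0
[ 1.04117618e-02  2.90353142e-01  1.66316862e+00  1.95623752e-03
  1.18768847e+00 -2.72574136e+00]
```

```bash
python3 -m inch '[{"wx":0,"wy":0,"wz":0,"tx":0,"ty":-0.06,"tz":0,"hand":-1},{"wx":0,"wy":0,"wz":0,"tx":0,"ty":-0.06,"tz":0,"hand":-1},{"wx":0,"wy":0,"wz":0,"tx":0,"ty":0,"tz":0,"hand":-1},{"wx":0,"wy":0,"wz":0,"tx":0,"ty":0,"tz":0,"hand":-1}]'
```

```text
time: 5.7
position: [573.1, 126.2, 107.1]
tool_rot: [-0.55, 0.835, 0.003, -0.002]
ft_force: [-9.9, 6.1, 12.4]
grip_width: 0.17
grip_force: 10.0
```

The push met the stop: 3 mm commanded, about 0 moved, force along the closing direction 11 N. I'll back off slightly, release, retreat and check.

```bash
python3 -m inch '[{"wx":0,"wy":0,"wz":0,"tx":0,"ty":0.08,"tz":0,"hand":-1},{"wx":0,"wy":0,"wz":0,"tx":0,"ty":0,"tz":0,"hand":-0.3},{"wx":0,"wy":0,"wz":0,"tx":0,"ty":0,"tz":0,"hand":-0.3},{"wx":0,"wy":0,"wz":0,"tx":0,"ty":0,"tz":0,"hand":-0.3},{"wx":0,"wy":0,"wz":0,"tx":0,"ty":0,"tz":-0.5,"hand":-0.3},{"wx":0,"wy":0,"wz":0,"tx":0,"ty":0,"tz":-0.8,"hand":-0.3},{"wx":0,"wy":0,"wz":0,"tx":0,"ty":0,"tz":-0.8,"hand":-0.3},{"wx":0,"wy":0,"wz":0,"tx":0,"ty":0,"tz":-0.8,"hand":-0.3},{"wx":0,"wy":0,"wz":0,"tx":0,"ty":0,"tz":-0.8,"hand":-0.3},{"wx":0,"wy":0,"wz":0,"tx":0,"ty":0,"tz":-0.8,"hand":-0.3},{"wx":0,"wy":0,"wz":0,"tx":0,"ty":0,"tz":0,"hand":-0.3},{"wx":0,"wy":0,"wz":0,"tx":0,"ty":0,"tz":0,"hand":-0.3}]'; python3 w.py w3
```

```text
time: 6.7
position: [574.6, 124.7, 220.4]
tool_rot: [-0.551, 0.835, -0.001, 0.001]
ft_force: [0.1, -0.3, 0.1]
grip_width: 0.351
grip_force: 0.0
[573.6 124.7 218.7] 0.3489685155814841 [[-0.393 -0.919 -0.   ]
 [-0.919  0.393 -0.   ]
 [ 0.     0.    -1.   ]] [ 0.01  0.19  1.56 -0.    1.4  -2.73]
knob expected 375.24218486696697 270.7350443842969
```

View pics/w3.png

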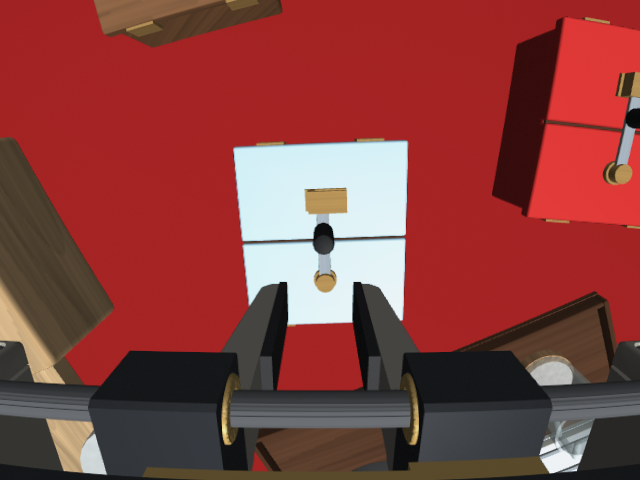

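Wrist view: the arm runs straight from the pivot (325,281) through the knob (323,240) into the keeper (305–347,201), square to the seam. That puts it within about 2° of closed, and the gripper is clear.

```bash
python3 -c "
from workcell import *
print(sign_off())"
```

```text
the job is handed in; nothing more can be done
None
```

I swung the blue chest's hook against the stop in its keeper, let go and handed the job in; the last wrist view shows it about 2° from closed, the gripper is clear, and the arm never went near the brown chest's hook.

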